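# Build up the swivel post and lock its bayonet cap

## Task

Build up the swivel post on the white foot: put the bearing on the post first, then the white spacer, then the thin washer, each lying flat on the one below. Then lock them in with the bayonet cap, slots uppermost: turn it on the post until its slots drop over the cross pin, press it down against the spring, give it about a quarter turn and let go, so that the pin keeps the spring pressed; never force the cap hard against the pin. Leave the screwdriver, the jar and the plastic block where they are.

Things in the scene. Friction and masses are not known exactly. Their poses are not given: they have to be found in the camera images.
- foot: white plastic block 120 x 120 x 30 mm, fixed to the bench; origin at the centre of its underside, z up. A steel post stands upright on its centre: 20 mm diameter up to a shoulder 89 mm above the bench, above it a neck of 11 mm diameter up to 112 mm. The post turns only with great force (over 2 Nm)
- post_tip (a point): top of the post's neck, 112 mm above the bench, on the post's axis, end of a 3 mm tapered tip; axes as the foot's
- seat_top (a point): centre of the top face of the sprung seat on which the stack stands: dark steel ring round the post, 46 mm in diameter, 10 mm thick, its top 55 mm above the bench when up
- seat (a joint): how far the sprung seat is pressed down, m: 0 when up, stop at 0.013. The spring pushes up with 4.5 N at 0 and 0.5 N more for each mm; the weight of the parts does not move it. With the cap locked it stays at about 0.008; to turn the cap under the pin it must be pressed to about 0.010
- bearing: thrust bearing, steel ring with a ring of dark balls, outer diameter 42, bore 23, height 12 mm; origin at its centre, z along its bore; both ends alike for the job
- spacer: white plastic spacer tube, outer diameter 32, bore 23, height 15 mm; origin at its centre, z along its bore
- washer: plain steel washer, outer diameter 40, bore 23, thickness 6 mm; origin at its centre, z along its bore
- cap: aluminium bayonet cap, a cup lying mouth down: outer diameter 40, height 20 mm; origin at its centre, 10 mm above its rim, z up along its bore. Its 6 mm web, uppermost, has a 14 mm hole with a slot on either side, 10 mm wide, 24 mm over both, along the cap's x axis. Below the web it is hollow, 24 mm in diameter
- screwdriver: screwdriver with red handle lying on the bench, not to be moved; origin near its middle
- jar: closed glass jar, 56 mm in diameter, 75 mm tall, not to be moved; origin at the centre of its underside
- offcut: plain white plastic block 50 x 70 x 30 mm, not to be moved; origin at the centre of its underside
- pin_mid (a point): middle of the level cross pin through the neck, 103 mm above the bench; pin 6 mm in diameter, 20 mm long. Axes as the foot's: the pin's own direction is NOT reported and differs every time, anywhere within 0.9 rad either way of the foot's x axis
- cap_rim (a point): centre of the cap's lower rim, axes as the cap's. Height above the bench: 92 mm with the web resting on the pin; 88 mm when the slots have dropped over the pin and it meets the washer; pressed below 80 mm the web is under the pin and the cap can be turned either way; let go after the turn, it is held at about 80 mm
Not all that is in view belongs to the job. Leave any purple or red look-alike of the spacer alone. Leave any blue look-alike of the washer alone.

How it is judged:
By the outcome, as a careful person would: the job done as asked, in the order asked, and still so for the second after the job is handed in, with the robot touching nothing.
It also fails if it takes over 72 s, if anything falls off the work surface, if the arm or the gripper's body presses on something with over 40 N, if the wrist force passes 120 N, or if a joint passes its speed limit or range.

## Robot

A 7-joint arm with a two-finger parallel gripper is mounted at the origin on the work surface. World frame = base frame: x ahead of the robot, y to its left, z up, the work surface at z = 0. Lengths are in m, angles in rad, forces in N, time in s.
With the tool pointing down it reaches from about 0.35 to 0.9 m from the base axis. Payload 7.2 kg.
Tool frame: the origin (TCP) lies between the finger pads; the fingertips stand 8 mm ahead of it and the grasp point (between the pads) lies 11 mm behind it (tip_reach is the distance from the TCP to the fingertips, in m); z points along the fingers, y is the line along which they close (so a half turn about z gives the same grasp; the last joint's range is limited). The gripper opens to 85 mm and grips with 20 to 120 N. Pads are 22 mm wide; open, the fingers measure 114 mm over their backs; the gripper's body (76 mm by 85 mm) begins 54 mm behind the grasp point. The pads swing forward as they close: fully open they stand 13 mm farther back than shut.
Start: joints at [-1.178, 0.411, -0.013, 1.596, 0.006, 1.134, -0.082], TCP at [0.278, 0.56, 0.239] pointing down, gripper open.
Joint ranges: [-2.95, 2.95], [-0.29, 1.99], [-1.47, 1.44], [0.14, 2.54], [-1.03, 4.17], [0.13, 1.85], [-2.86, 2.86]. Speed limits (rad/s): [2.39, 2.39, 3.01, 3.01, 3.14, 3.14, 3.14].

## Interface

Orientations are given as a 3x3 rotation matrix whose columns are the frame's x, y, z axes.
In Python, from bench import read_state, camera, sign_off, tip_reach gives the robot as it stands.
- The arm moves only by the tool move_arm, never from a script. Its argument "steps" is a list of rows, each a list of 4 numbers: the shift along the tool's x, y, z in m, then the turn about the tool's z in degrees. A call has 1 to 12 rows; each row shifts and turns the commanded pose from where the row before left it, along the tool's axes as they then stand; what a row does not reach is not made up. A row lasts 1/12 s, in which the tool goes at most 41.7 mm and 7.16 degrees, less where a joint would pass 70% of its speed; a pose out of reach is approached as far as the arm can. A call with a gripper value outside its range is refused whole. "claw" is the closure in counts, from 0 (fully open) to 255 (shut), set as the call begins (left out, the last holds). The fingers move at their own pace and stop on an object; "force" is the grip in N (left out, the last holds). Time passes only in rows, so rows that do not move let the fingers close. It gives the time, the measured TCP pose, the force, the opening and the grip force at its end, in the units of the state.
- read_state(): the state, without advancing time (a new reading comes with each control period).
- camera(name): name is "scene" or "top"; returns a dict with "pixels" (400x640x3 uint8, red, green, blue), "K" (3x3 intrinsics, pixels), "k1" (the pictures are not rectified: a ray, as slopes to the right and down, at radius r is drawn at 1 + k1 r^2 times it, then the intrinsics apply), "R" (3x3) and "t" (3): a world point X has camera coordinates R X + t. Camera axes: x right, y down, z forward; pixel columns grow to the right and rows downward; lengths in m; the calibration is good to about 2 mm. A picture is of the moment at which its call begins. There is no depth.
- sign_off(): hands the job in; it is judged then, once.
The state is a dict: "t": time; "qpos": joint angles; "dq": joint speeds; "tau": joint torques, N m; "position": TCP position; "orientation": TCP orientation; "ft_force": force on the tool from outside, world axes, zero at the start; "torque": the same for the moment, N m; "opening": finger opening in m; "finger_force": force on a finger pad.
Only numpy, scipy, OpenCV 4.12 (cv2) and the standard library are available. Lean on these libraries where they do the work, as an engineer would, in place of code of your own. Each camera call takes 0.05 s, during which the arm holds its last target. There are 200 camera calls.

## Working session

There is one attempt and no reset: what is moved stays moved. The work goes in short steps, Python scripts to look and compute and a tool call to move; the robot and the scene stay as the last step left them, time stands still between calls to the robot, and variables do not carry over. Pictures are saved under pics/ and viewed, at most 10 in all, crops included, and the job is handed in when it is done.

Besides the shell and the picture viewer there is one more tool, called as name(argument=value, ...), one argument or row to a line, values as JSON. move_arm: Moves the arm, as the interface text tells. Its arguments: {"type":"object","properties":{"steps":{"type":"array"},"claw":{"type":"number"},"force":{"type":"number"}},"required":["steps"]}

```bash
mkdir -p pics; cat > h.py <<'E'
import numpy as np, cv2
from bench import *
def snap(n):
    c=camera(n); return c
def ray(c,u,v):
    K=np.array(c["K"]);x=(u-K[0,2])/K[0,0];y=(v-K[1,2])/K[1,1]
    rd=np.hypot(x,y);r=rd
    for _ in range(30): r=rd/(1+c["k1"]*r*r)
    s=r/rd if rd>0 else 1
    R=np.array(c["R"]);t=np.array(c["t"])
    return -R.T@t, R.T@np.array([x*s,y*s,1])
def at(c,u,v,z):
    o,d=ray(c,u,v); return o+d*(z-o[2])/d[2]
def proj(c,X):
    p=np.array(c["R"])@np.array(X)+np.array(c["t"]);x,y=p[:2]/p[2];k=1+c["k1"]*(x*x+y*y)
    K=np.array(c["K"]);return K[0,0]*x*k+K[0,2],K[1,1]*y*k+K[1,2]
E
python3 - <<'E'
from h import *
import pickle
for n in("scene","top"):
    c=camera(n);cv2.imwrite(f"pics/{n}0.png",c["pixels"][:,:,::-1]);pickle.dump(c,open(n+"0.pkl","wb"))
    print(n,c["K"],c["k1"],c["R"],c["t"])
s=read_state();print(s["position"],s["orientation"],s["t"],tip_reach)
E
```

```text
scene [[395.4100512    0.         321.20785753]
 [  0.         395.4100512  200.09540496]
 [  0.           0.           1.        ]] -0.039271760276155455 [[ 0.73906504  0.67334926 -0.01958648]
 [ 0.45420945 -0.51958888 -0.72368582]
 [-0.49747024  0.52595453 -0.68985158]] [-0.52955287 -0.13141479  1.25647269]
top [[507.25179997   0.         315.92430235]
 [  0.         507.25179997 202.11462911]
 [  0.           0.           1.        ]] -0.06894811903295078 [[ 0.01788614 -0.99980189 -0.00873284]
 [-0.98538833 -0.0161473  -0.16955558]
 [ 0.16938098  0.01163793 -0.98548193]] [0.12383861 0.61061401 1.03884983]
[0.2777552  0.55941096 0.2385443 ] [[-8.95718504e-01  4.44621289e-01 -5.19395050e-04]
 [ 4.44621576e-01  8.95717535e-01 -1.32331750e-03]
 [-1.23143880e-04 -1.41625422e-03 -9.99998990e-01]] 0.1 0.008
```

View pics/top0.png

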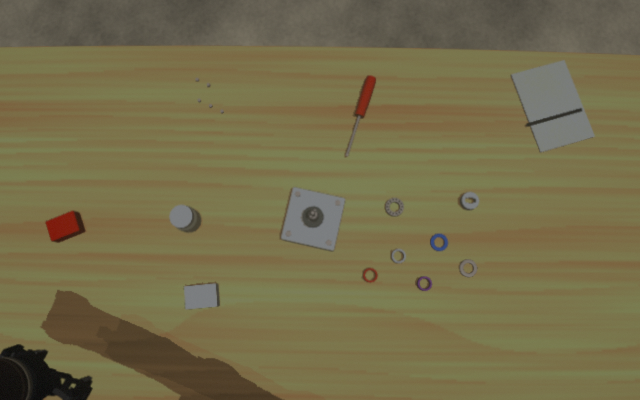

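View pics/scene0.png

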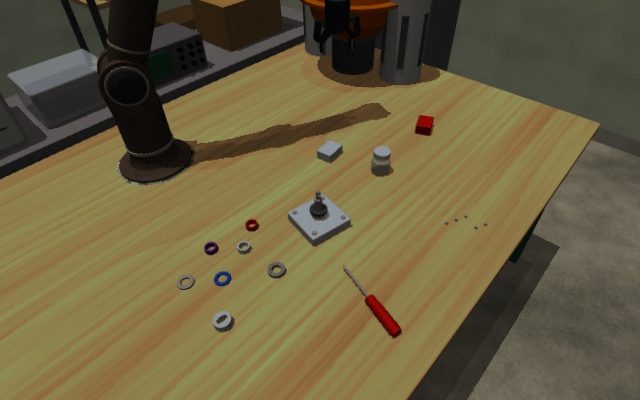

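The top view shows the foot at about (313,217), the bearing at (394,207), the spacer at (398,256), the washer at (468,268) and the cap at (470,201). The look-alikes are blue (439,242), red (370,275) and purple (424,284). I'll enlarge both views.

```bash
python3 - <<'E'
from h import *
import pickle
for n,(a,b,w,h),s in(("top",(275,172,220,120),3.6),("scene",(170,180,190,155),3.8)):
    c=pickle.load(open(n+"0.pkl","rb"));im=c["pixels"][b:b+h,a:a+w,::-1]
    im=cv2.resize(np.clip(im*1.4,0,255).astype('uint8'),None,fx=s,fy=s,interpolation=cv2.INTER_CUBIC)
    for u in range(a-a%20+20,a+w,20): cv2.putText(im,str(u),(int((u-a+.5)*s),10),0,.35,(0,255,0));cv2.line(im,(int((u-a+.5)*s),12),(int((u-a+.5)*s),18),(0,255,0))
    for v in range(b-b%20+20,b+h,20): cv2.putText(im,str(v),(0,int((v-b+.5)*s)),0,.35,(0,255,0));cv2.line(im,(25,int((v-b+.5)*s)),(30,int((v-b+.5)*s)),(0,255,0))
    cv2.imwrite(f"pics/{n}0c.png",im)
E
```

```text
(no output)
```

View pics/top0c.png

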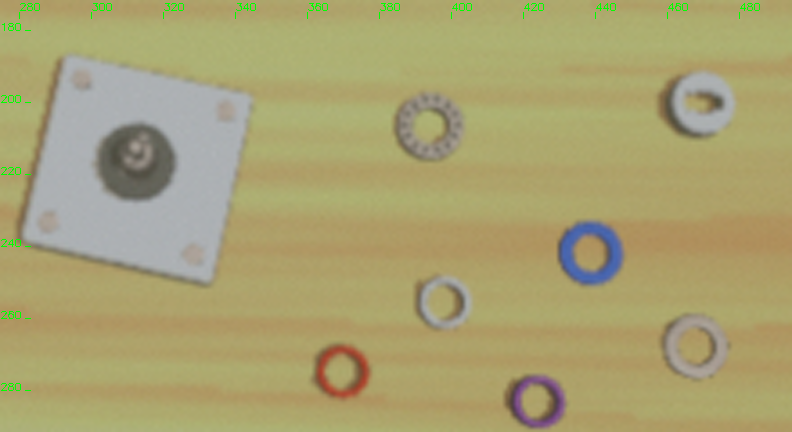

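View pics/scene0c.png

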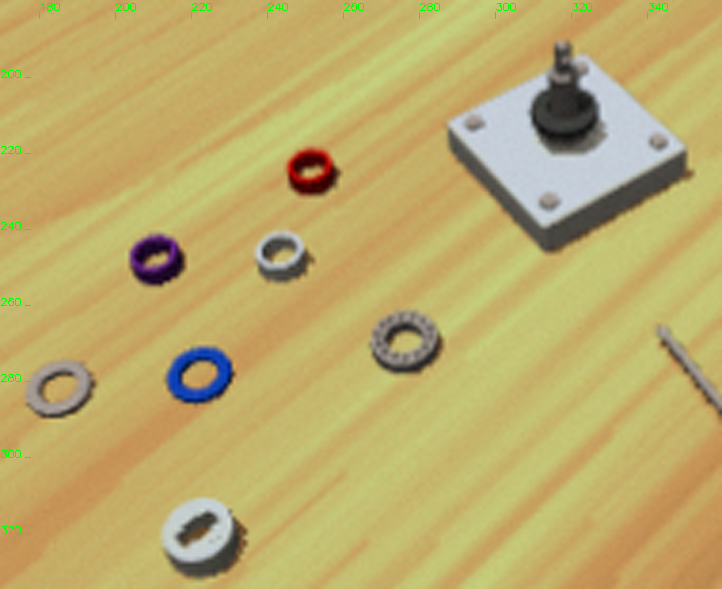

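The enlarged views agree with that. The pin is too small to give a reliable angle here. The cap's slot runs roughly along a world axis. Next I work out positions from both views.

```bash
cat > loc.py <<'E'
from h import *
import pickle
from scipy.optimize import least_squares
T=pickle.load(open("top0.pkl","rb"));S=pickle.load(open("scene0.pkl","rb"))
ft=lambda p:(275+p[0]/3.6-.5,172+p[1]/3.6-.5); fs=lambda p:(170+p[0]/3.8-.5,180+p[1]/3.8-.5)
E
python3 - <<'E'
from loc import *
P={"bearing":(.012,(430,126),(405,339)),"spacer":(.015,(445,302),(281,250)),"washer":(.006,(696,346),(60,387)),"cap":(.02,(703,103),(200,530)),"seat":(.055,(136,162),(565,110)),
"c1":(.03,(64,54),(686,153)),"c2":(.03,(252,97),(548,228)),"c3":(.03,(212,285),(449,123)),"c4":(.03,(20,240),(583,57))}
for k,(z,a,b) in P.items():
    print(k,at(T,*ft(a),z).round(4),at(S,*fs(b),z).round(4))
print("neck",at(T,*ft((136,150)),.112).round(4),at(S,*fs((563,45)),.112).round(4))
print("slot",[at(S,*fs(p),.02).round(4) for p in((180,540),(217,517))],[at(T,*ft(p),.02).round(4) for p in((685,98),(720,103))])
for X in [(0.4,0,.112)]:print(proj(T,X))
print(read_state()["qpos"])
E
```

```text
bearing [ 0.6083 -0.0394  0.012 ] [ 0.6128 -0.0422  0.012 ]
spacer [ 0.4995 -0.0474  0.015 ] [ 0.5024 -0.0486  0.015 ]
washer [ 0.4753 -0.203   0.006 ] [ 0.4782 -0.2042  0.006 ]
cap [ 0.6242 -0.2079  0.02  ] [ 0.628  -0.2093  0.02  ]
seat [0.5767 0.1415 0.055 ] [0.5817 0.1382 0.055 ]
c1 [0.6465 0.1874 0.03  ] [0.6528 0.1797 0.03  ]
c2 [0.6215 0.0719 0.03  ] [0.6285 0.0705 0.03  ]
c3 [0.5064 0.0949 0.03  ] [0.5128 0.0945 0.03  ]
c4 [0.5315 0.2111 0.03  ] [0.5374 0.2044 0.03  ]
neck [0.5754 0.1406 0.112 ] [0.5805 0.1396 0.112 ]
slot [array([ 0.6247, -0.2205,  0.02  ]), array([ 0.6286, -0.198 ,  0.02  ])] [array([ 0.6271, -0.1967,  0.02  ]), array([ 0.6243, -0.2185,  0.02  ])]
(np.float64(381.86725840835425), np.float64(302.2696444994923))
[-1.17820492  0.41180536 -0.01272323  1.59696491  0.00563032  1.13427973
 -0.08220777]
```

move_arm(
  steps=[
    [0,0,0,-6.6],
    [0,0,0,-6.6],
    [0,0,0,-6.6],
    [0,0,0,-6.6],
    [-0.0175,-0.0316,0,0],
    [-0.0175,-0.0316,0,0],
    [-0.0175,-0.0316,0,0],
    [-0.0175,-0.0316,0,0],
    [-0.0175,-0.0316,0,0],
    [-0.0175,-0.0316,0,0],
    [-0.0175,-0.0316,0,0],
    [-0.0175,-0.0316,0,0],
  ],
  claw=75,
  force=20,
)

```text
t: 1.1
position: [0.4183, 0.3052, 0.2391]
orientation: [[-1.0, -0.0, -0.0], [-0.0, 1.0, -0.0], [0.0, -0.0, -1.0]]
ft_force: [1.1, -0.8, 0.0]
opening: 0.0603
finger_force: 0.0
```

move_arm(
  steps=[
    [-0.0175,-0.0316,0,0],
    [-0.0175,-0.0316,0,0],
    [-0.0175,-0.0316,0.0,0],
    [-0.0175,-0.0316,0.0,0],
    [-0.0175,-0.0316,0.0,0],
    [-0.0175,-0.0316,0.0,0],
    [-0.0175,-0.0316,0.02,0],
    [-0.0175,-0.0316,0.02,0],
    [-0.0175,-0.0316,0.02,0],
    [-0.0175,-0.0316,0.02,0],
    [-0.0175,-0.0316,0.02,0],
    [0,0,0.02,0],
  ],
)

```text
t: 2.1
position: [0.6125, -0.0496, 0.1182]
orientation: [[-1.0, 0.008, 0.002], [0.008, 1.0, -0.005], [-0.002, -0.005, -1.0]]
ft_force: [-0.3, -0.4, -0.8]
opening: 0.0604
finger_force: 0.0
```

move_arm(
  steps=[
    [0,0,0.025,0],
    [0,0,0.025,0],
    [0,0,0.025,0],
    [0,0,0.015,0],
    [0,0,0,0],
  ],
)

```text
t: 2.52
position: [0.6075, -0.0404, 0.0253]
orientation: [[-1.0, -0.0, -0.007], [-0.0, 1.0, -0.0], [0.007, -0.0, -1.0]]
ft_force: [-0.8, 1.0, -0.2]
opening: 0.0604
finger_force: 0.0
```

```bash
python3 - <<'E'
from h import *
s=read_state();print(s["position"],s["opening"],s["ft_force"])
c=camera("scene");a,b,w,h=200,170,200,150
im=c["pixels"][b:b+h,a:a+w,::-1];im=cv2.resize(np.clip(im*1.3,0,255).astype('uint8'),None,fx=4,fy=4,interpolation=cv2.INTER_CUBIC);cv2.imwrite("pics/s1.png",im)
E
```

```text
[ 0.60754658 -0.04044745  0.02531326] 0.06036397579220094 [-0.82340849  1.04341886 -0.18577276]
```

View pics/s1.png

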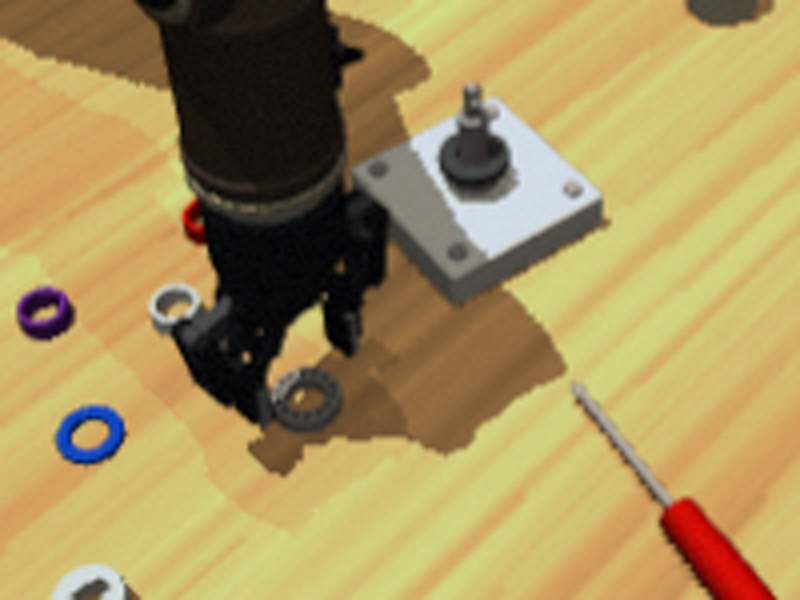

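The open fingers straddle the bearing at about (305,400) in this crop and are still above the bench. I go down and close.

move_arm(
  steps=[
    [0,0,0.005,0],
    [0,0,0.005,0],
    [0,0,0.003,0],
    [0,0,0,0],
  ],
)

```text
t: 2.9
position: [0.6104, -0.0405, 0.0164]
orientation: [[-1.0, -0.0, 0.0], [-0.0, 1.0, 0.0], [-0.0, 0.0, -1.0]]
ft_force: [0.3, 0.6, -0.3]
opening: 0.0604
finger_force: 0.0
```

move_arm(
  steps=[
    [0,0,0,0],
    [0,0,0,0],
    [0,0,0,0],
    [0,0,0,0],
    [0,0,0,0],
  ],
  claw=255,
)

```text
t: 3.32
position: [0.6107, -0.0405, 0.0172]
orientation: [[-1.0, -0.0, 0.001], [-0.0, 1.0, 0.0], [-0.001, 0.0, -1.0]]
ft_force: [-1.9, 0.4, 5.9]
opening: 0.0398
finger_force: 19.8
```

move_arm(
  steps=[
    [0,0,0,0],
    [0,0,-0.002,0],
    [0,0,0,7],
    [0,0,0,7],
    [0,0,0,7],
    [0,0,0,7],
    [0,0,0,7],
    [0,0,0,7],
    [0,0,0,7],
    [0,0,0,7],
    [0,0,0,7],
    [0,0,0,7],
  ],
  claw=90,
)

```text
t: 4.32
position: [0.6105, -0.0405, 0.0184]
orientation: [[-0.336, 0.942, 0.0], [0.942, 0.336, 0.0], [0.0, 0.0, -1.0]]
ft_force: [0.1, -0.5, -0.1]
opening: 0.0552
finger_force: 0.0
```

move_arm(
  steps=[
    [0,0,0,7],
    [0,0,0,7],
    [0,0,0,6],
    [0,0,0,0],
  ],
)

```text
t: 4.65
position: [0.6104, -0.0402, 0.0181]
orientation: [[0.004, 1.0, -0.0], [1.0, -0.004, -0.0], [-0.0, -0.0, -1.0]]
ft_force: [0.2, -0.8, -0.7]
opening: 0.0552
finger_force: 0.0
```

move_arm(
  steps=[
    [0,0,0,0],
    [0,0,0,0],
    [0,0,0,0],
    [0,0,0,0],
  ],
  claw=255,
)

```text
t: 4.98
position: [0.6127, -0.0411, 0.0203]
orientation: [[-0.003, 1.0, 0.005], [1.0, 0.003, 0.0], [0.0, 0.005, -1.0]]
ft_force: [3.6, 0.3, 4.6]
opening: 0.0075
finger_force: 2.5
```

```bash
python3 - <<'E'
from h import *
s=read_state();print(s["position"],s["opening"],s["ft_force"],s["qpos"])
E
```

```text
[ 0.61266581 -0.04112532  0.02033784] 0.007485263776913969 [3.59792356 0.33363776 4.57484239] [-0.40440042  0.71554856  0.56152098  1.83027612 -0.54003325  0.74757456
  0.45424894]
```

The fingers closed past the bearing's width, so I look.

```bash
python3 - <<'E'
from h import *
c=camera("scene");d=camera("top")
def crop(c,a,b,w,h,s):
    im=c["pixels"][b:b+h,a:a+w,::-1];return cv2.resize(np.clip(im*1.5,0,255).astype('uint8'),None,fx=s,fy=s,interpolation=cv2.INTER_CUBIC)
A=crop(c,220,215,100,100,4);B=crop(d,344,160,100,100,4)
cv2.imwrite("pics/s2.png",np.hstack([A,B]))
E
```

```text
(no output)
```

View pics/s2.png

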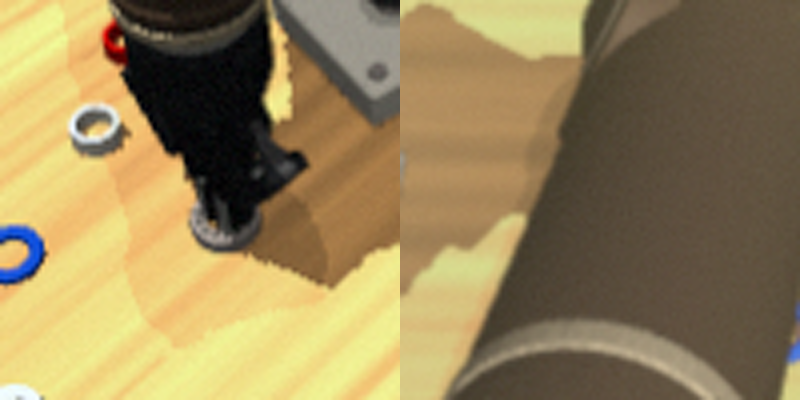

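The bearing at (225,225) stands where it was, with the fingertips shut inside its bore. The tips sat too high and rode over its top, so I lift, open and grip lower.

move_arm(
  steps=[
    [0,0,-0.02,0],
    [0,0,-0.02,0],
    [0,0,0,0],
    [0,0,0,0],
    [0,0,0,0],
    [0,0,0.015,0],
    [0,0,0.015,0],
    [0,0,0.015,0],
    [0,0,0.004,0],
    [0,0,0,0],
  ],
  claw=85,
)

```text
t: 5.92
position: [0.6089, -0.0406, 0.0073]
orientation: [[-0.0, 1.0, -0.004], [1.0, 0.0, -0.0], [-0.0, -0.004, -1.0]]
ft_force: [-0.4, -0.3, -0.0]
opening: 0.057
finger_force: 0.0
```

move_arm(
  steps=[
    [0,0,0.001,0],
    [0,0,0.001,0],
    [0,0,0,0],
  ],
)

```text
t: 6.17
position: [0.6108, -0.0407, 0.0078]
orientation: [[-0.0, 1.0, 0.001], [1.0, 0.0, 0.0], [0.0, 0.001, -1.0]]
ft_force: [-0.6, 1.0, -0.5]
opening: 0.0569
finger_force: 0.0
```

move_arm(
  steps=[
    [0,0,0,0],
    [0,0,0,0],
    [0,0,0,0],
    [0,0,0,0],
  ],
  claw=255,
)

```text
t: 6.5
position: [0.6108, -0.0406, 0.0079]
orientation: [[-0.0, 1.0, 0.001], [1.0, 0.0, 0.0], [0.0, 0.001, -1.0]]
ft_force: [-1.2, -0.1, 6.0]
opening: 0.0402
finger_force: 20.9
```

move_arm(
  steps=[
    [0,0,0,0],
    [0,0,0,0],
    [0,0,0,-7],
    [0,0,0,-7],
    [0,0,0,-7],
    [0,0,0,-7],
    [0,0,0,-7],
    [0,0,0,-7],
    [0,0,0,-7],
    [0,0,0,-7],
    [0,0,0,-7],
    [0,0,0,-7],
  ],
  claw=85,
)

```text
t: 7.5
position: [0.6102, -0.0406, 0.0071]
orientation: [[-0.942, 0.336, -0.0], [0.336, 0.942, -0.0], [0.0, -0.0, -1.0]]
ft_force: [-1.5, -0.7, -0.5]
opening: 0.057
finger_force: 0.0
```

move_arm(
  steps=[
    [0,0,0,-7],
    [0,0,0,-7],
    [0,0,0,-6],
    [0,0,0,0],
  ],
)

```text
t: 7.83
position: [0.6103, -0.0409, 0.0071]
orientation: [[-1.0, -0.004, -0.0], [-0.004, 1.0, 0.0], [0.0, 0.0, -1.0]]
ft_force: [0.1, 0.2, -0.1]
opening: 0.0567
finger_force: 0.0
```

move_arm(
  steps=[
    [0,0,0,0],
    [0,0,0,0],
    [0,0,0,0],
    [0,0,0,0],
  ],
  claw=255,
  force=40,
)

```text
t: 8.17
position: [0.6104, -0.0408, 0.0076]
orientation: [[-1.0, 0.002, -0.0], [0.002, 1.0, -0.0], [0.0, -0.0, -1.0]]
ft_force: [-1.9, -1.4, 5.4]
opening: 0.04
finger_force: 39.9
```

move_arm(
  steps=[
    [0,0,-0.02,0],
    [0,0,-0.02,0],
    [0,0,-0.04,0],
    [0,0,-0.04,0],
    [0,0,0,0],
  ],
)

```text
t: 8.58
position: [0.6147, -0.0408, 0.1348]
orientation: [[-1.0, 0.002, 0.011], [0.002, 1.0, 0.0], [-0.011, 0.0, -1.0]]
ft_force: [1.5, -0.1, 0.1]
opening: 0.0401
finger_force: 40.7
```

```bash
python3 - <<'E'
from h import *
c=camera("scene");d=camera("top")
def crop(c,a,b,w,h,s):
    im=c["pixels"][b:b+h,a:a+w,::-1];return cv2.resize(np.clip(im*1.5,0,255).astype('uint8'),None,fx=s,fy=s,interpolation=cv2.INTER_CUBIC)
A=crop(c,220,170,130,120,6)
cv2.imwrite("pics/s3.png",A[:600])
E
```

```text
(no output)
```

View pics/s3.png

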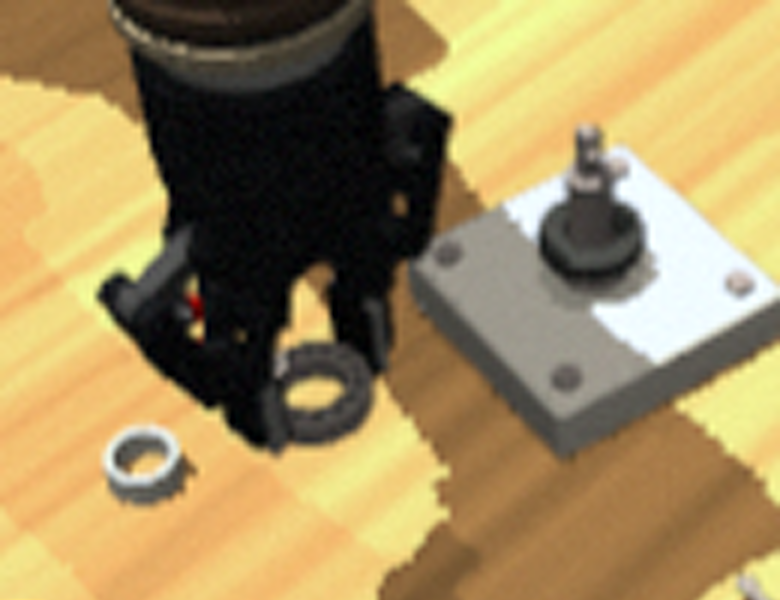

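The bearing is held level at about (320,390), centred between the fingers. I check the camera bias against the robot's own reading and refine the post's position.

```bash
python3 - <<'E'
from loc import *
s=read_state();p=s["position"];print(p)
c=S; z=p[2]-.0076+.012
e=at(c,320/6+220-.5,390/6+170-.5,z);print("scene est of held bearing",e, "bias",e-p)
f6=lambda q:(q[0]/6+219.5,q[1]/6+169.5)
print("seat",at(c,*f6((592,238)),.055),"neck top",at(c,*f6((587,131)),.112),"shoulder",at(c,*f6((590,183)),.089))
print("foot",np.mean([at(c,*f6(q),.03) for q in((410,268),(625,150),(566,440))][1:2],axis=0))
E
```

```text
[ 0.61163433 -0.04031758  0.12905723]
scene est of held bearing [ 0.61732137 -0.0393765   0.13345723] bias [0.00568704 0.00094108 0.0044    ]
seat [0.58338676 0.13630066 0.055     ] neck top [0.57992785 0.13915056 0.112     ] shoulder [0.58480784 0.13479442 0.089     ]
foot [0.53893707 0.20571962 0.03      ]
```

move_arm(
  steps=[
    [0.0052,0.03,-0.01,0],
    [0.0052,0.03,0,0],
    [0.0052,0.03,0,0],
    [0.0052,0.03,0,0],
    [0.0052,0.03,0,0],
    [0.0054,0.03,0,0],
    [0,0,0,0],
    [0,0,0,0],
    [0,0,0.012,0],
    [0,0,0.012,0],
    [0,0,0.01,0],
    [0,0,0,0],
  ],
)

```text
t: 9.68
position: [0.5806, 0.1379, 0.1019]
orientation: [[-1.0, 0.003, 0.002], [0.003, 1.0, -0.0], [-0.002, -0.0, -1.0]]
ft_force: [2.9, 0.5, 4.8]
opening: 0.0404
finger_force: 44.6
```

```bash
python3 - <<'E'
from h import *
c=camera("scene");print(read_state()["position"],read_state()["ft_force"])
a,b,w,h=280,170,80,75
im=c["pixels"][b:b+h,a:a+w,::-1];cv2.imwrite("pics/s4.png",cv2.resize(np.clip(im*1.8,0,255).astype('uint8'),None,fx=8,fy=8,interpolation=cv2.INTER_CUBIC))
E
```

```text
[0.58060776 0.13787756 0.10228361] [3.06076579 1.54391493 3.79510312]
```

View pics/s4.png

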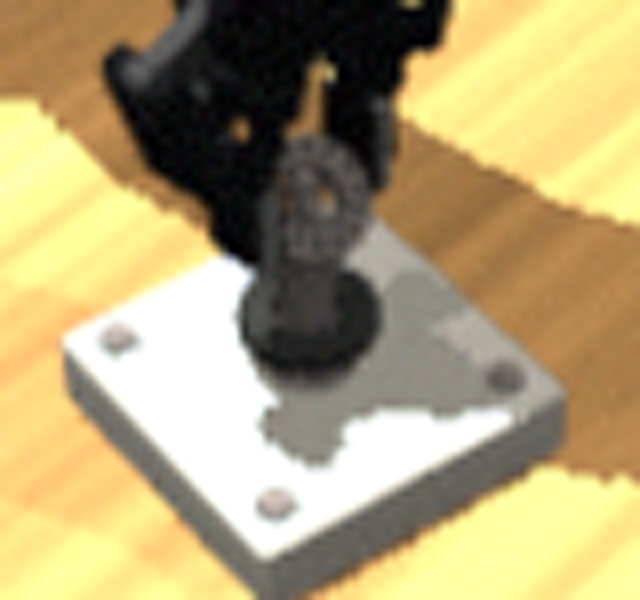

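The bearing has tipped in the grip: it caught on the pin end or post, with the force towards +x. The contact direction agrees with the top camera's estimate of the post, about (0.576, 0.141). I set the bearing flat on the bench again, regrip, and aim there.

move_arm(
  steps=[
    [0,0,-0.02,0],
    [0,0,-0.02,0],
    [-0.004,-0.028,0,0],
    [-0.004,-0.028,0,0],
    [-0.004,-0.028,0,0],
    [-0.004,-0.028,0,0],
    [-0.004,-0.027,0,0],
    [0,0,0.04,0],
    [0,0,0.04,0],
    [0,0,0.02,0],
    [0,0,0.006,0],
    [0,0,0.006,0],
  ],
)

```text
t: 10.73
position: [0.5977, -0.0011, 0.0291]
orientation: [[-1.0, 0.002, -0.003], [0.002, 1.0, -0.001], [0.003, -0.001, -1.0]]
ft_force: [0.3, -0.0, 0.5]
opening: 0.0404
finger_force: 49.4
```

move_arm(
  steps=[
    [0,0,0.005,0],
    [0,0,0.005,0],
    [0,0,0.005,0],
    [0,0,0.003,0],
    [0,0,0,0],
    [0,0,0,0],
  ],
)

```text
t: 11.23
position: [0.5995, 0.0005, 0.0141]
orientation: [[-1.0, -0.0, 0.001], [-0.0, 1.0, 0.0], [-0.001, 0.0, -1.0]]
ft_force: [-1.9, 0.0, 2.7]
opening: 0.0401
finger_force: 49.7
```

move_arm(
  steps=[
    [0,0,0.003,0],
    [0,0,0.002,0],
    [0,0,0.002,0],
    [0,0,0,0],
  ],
)

```text
t: 11.57
position: [0.5981, 0.0005, 0.0077]
orientation: [[-1.0, 0.0, -0.001], [0.0, 1.0, 0.0], [0.001, 0.0, -1.0]]
ft_force: [-8.7, 0.5, 16.1]
opening: 0.0399
finger_force: 52.3
```

move_arm(
  steps=[
    [0,0,0,0],
    [0,0,0,0],
    [0,0,0,0],
  ],
  claw=85,
)

```text
t: 11.82
position: [0.5994, 0.0005, 0.0066]
orientation: [[-1.0, -0.0, 0.001], [-0.0, 1.0, 0.0], [-0.001, 0.0, -1.0]]
ft_force: [0.5, -0.2, 0.7]
opening: 0.0573
finger_force: 0.0
```

```bash
python3 - <<'E'
from h import *
print(read_state()["position"],read_state()["ft_force"])
c=camera("scene")
a,b,w,h=260,205,80,60
im=c["pixels"][b:b+h,a:a+w,::-1];cv2.imwrite("pics/s5.png",cv2.resize(np.clip(im*1.8,0,255).astype('uint8'),None,fx=6,fy=6,interpolation=cv2.INTER_CUBIC))
E
```

```text
[5.99404262e-01 5.10682781e-04 6.57731828e-03] [ 0.47270355 -0.16662725  0.73854282]
```

View pics/s5.png

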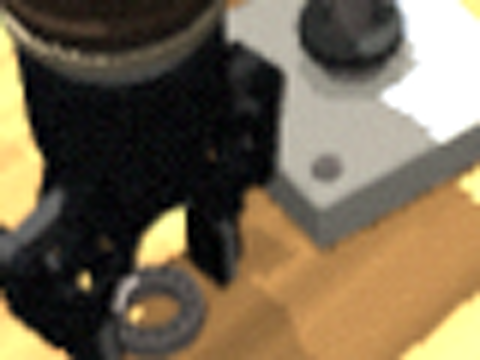

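The bearing lies flat again at about (158,310). I regrip it across the other direction so it's centred both ways.

move_arm(
  steps=[
    [0,0,0,7],
    [0,0,0,7],
    [0,0,0,7],
    [0,0,0,7],
    [0,0,0,7],
    [0,0,0,7],
    [0,0,0,7],
    [0,0,0,7],
    [0,0,0,7],
    [0,0,0,7],
    [0,0,0,7],
    [0,0,0,7],
  ],
)

```text
t: 12.87
position: [0.5991, 0.0006, 0.0062]
orientation: [[-0.099, 0.995, 0.0], [0.995, 0.099, -0.0], [-0.0, 0.0, -1.0]]
ft_force: [-0.0, -0.2, -0.2]
opening: 0.0571
finger_force: 0.0
```

move_arm(
  steps=[
    [0,0,0,6],
    [0,0,0,0],
    [0,0,0,0],
  ],
)

```text
t: 13.12
position: [0.599, 0.0006, 0.0061]
orientation: [[-0.004, 1.0, -0.0], [1.0, 0.004, -0.0], [-0.0, -0.0, -1.0]]
ft_force: [-0.7, 0.9, 0.2]
opening: 0.0567
finger_force: 0.0
```

move_arm(
  steps=[
    [0,0,0,0],
    [0,0,0,0],
    [0,0,0,0],
    [0,0,0,0],
  ],
  claw=255,
  force=60,
)

```text
t: 13.45
position: [0.5995, 0.0003, 0.0069]
orientation: [[-0.002, 1.0, 0.001], [1.0, 0.002, 0.001], [0.001, 0.001, -1.0]]
ft_force: [-1.0, 1.1, 5.1]
opening: 0.0393
finger_force: 63.5
```

move_arm(
  steps=[
    [0,0,-0.03,0],
    [0,0,-0.04,0],
    [0,0,-0.04,0],
    [0,0,-0.02,0],
    [0,0,0,0],
    [0,0,0,0],
  ],
)

```text
t: 13.95
position: [0.5996, 0.0005, 0.1373]
orientation: [[-0.001, 1.0, 0.002], [1.0, 0.001, 0.001], [0.001, 0.002, -1.0]]
ft_force: [-0.0, -0.2, -1.1]
opening: 0.039
finger_force: 60.9
```

move_arm(
  steps=[
    [0.0281,-0.0046,0,0],
    [0.0281,-0.0046,0,0],
    [0.0281,-0.0046,0,0],
    [0.0281,-0.0046,0,0],
    [0.0281,-0.0046,0,0],
    [0,0,0.01,0],
    [0,0,0.008,0],
    [0,0,0.004,0],
    [0,0,0,0],
    [0,0,0,0],
  ],
)

```text
t: 14.78
position: [0.5759, 0.139, 0.1136]
orientation: [[0.002, 1.0, -0.001], [1.0, -0.002, -0.001], [-0.001, -0.001, -1.0]]
ft_force: [0.3, -0.5, -0.4]
opening: 0.0391
finger_force: 60.9
```

move_arm(
  steps=[
    [0,0,0.002,0],
    [0,0,0.002,0],
    [0,0,0.002,0],
    [0,0,0,0],
  ],
)

```text
t: 15.12
position: [0.5759, 0.1406, 0.108]
orientation: [[0.0, 1.0, -0.0], [1.0, -0.0, 0.0], [0.0, -0.0, -1.0]]
ft_force: [0.3, -0.8, -1.3]
opening: 0.0387
finger_force: 60.9
```

move_arm(
  steps=[
    [0,0,0.003,0],
    [0,0,0.003,0],
    [0,0,0.003,0],
    [0,0,0.003,0],
    [0,0,0.002,0],
    [0,0,0.002,0],
    [0,0,0,0],
  ],
)

```text
t: 15.7
position: [0.5759, 0.1409, 0.0918]
orientation: [[-0.0, 1.0, -0.0], [1.0, 0.0, -0.0], [-0.0, -0.0, -1.0]]
ft_force: [-0.1, -0.3, -1.3]
opening: 0.0393
finger_force: 60.9
```

move_arm(
  steps=[
    [0,0,0.005,0],
    [0,0,0.005,0],
    [0,0,0.005,0],
    [0,0,0.005,0],
    [0,0,0.004,0],
    [0,0,0.003,0],
    [0,0,0.002,0],
    [0,0,0,0],
  ],
)

```text
t: 16.37
position: [0.576, 0.1408, 0.0628]
orientation: [[0.0, 1.0, -0.0], [1.0, -0.0, -0.0], [-0.0, -0.0, -1.0]]
ft_force: [0.4, -0.1, -0.8]
opening: 0.0392
finger_force: 60.9
```

move_arm(
  steps=[
    [0,0,0.001,0],
    [0,0,0,0],
    [0,0,0,0],
  ],
  claw=85,
)

```text
t: 16.62
position: [0.576, 0.141, 0.0624]
orientation: [[-0.0, 1.0, 0.0], [1.0, 0.0, 0.0], [0.0, 0.0, -1.0]]
ft_force: [0.1, -0.1, -0.2]
opening: 0.0571
finger_force: 0.0
```

move_arm(
  steps=[
    [0,0,-0.025,0],
    [0,0,-0.035,0],
    [0,0,-0.04,0],
    [-0.0314,-0.0128,0,0],
    [-0.0314,-0.0128,0,0],
    [-0.0314,-0.0128,0,0],
    [-0.0314,-0.0128,0,0],
    [-0.0314,-0.0128,0.02,0],
    [-0.0314,-0.0128,0.03,0],
    [0,0,0.035,0],
    [0,0,0.035,0],
    [0,0,0.01,0],
  ],
)

```text
t: 17.62
position: [0.4977, -0.0452, 0.0314]
orientation: [[0.001, 1.0, -0.005], [1.0, -0.001, 0.0], [0.0, -0.005, -1.0]]
ft_force: [-1.3, 0.6, 0.2]
opening: 0.0572
finger_force: 0.0
```

move_arm(
  steps=[
    [0,0,0.01,0],
    [0,0,0.008,0],
    [0,0,0,0],
    [0,0,0,0],
  ],
)

```text
t: 17.95
position: [0.501, -0.0448, 0.0175]
orientation: [[-0.001, 1.0, 0.001], [1.0, 0.001, 0.0], [0.0, 0.001, -1.0]]
ft_force: [1.4, -0.4, 0.5]
opening: 0.0566
finger_force: 0.0
```

move_arm(
  steps=[
    [-0.0026,-0.001,0.003,0],
    [0,0,0.004,0],
    [0,0,0,0],
  ],
)

```text
t: 18.2
position: [0.4994, -0.0475, 0.0098]
orientation: [[-0.0, 1.0, 0.001], [1.0, 0.0, 0.0], [0.0, 0.001, -1.0]]
ft_force: [-0.5, -0.9, -0.6]
opening: 0.057
finger_force: 0.0
```

move_arm(
  steps=[
    [0,0,0,0],
    [0,0,0,0],
    [0,0,0,0],
    [0,0,0,0],
    [0,0,0,0],
  ],
  claw=255,
  force=20,
)

```text
t: 18.62
position: [0.4994, -0.0475, 0.01]
orientation: [[0.0, 1.0, 0.0], [1.0, -0.0, 0.0], [0.0, 0.0, -1.0]]
ft_force: [-1.7, 0.7, 5.8]
opening: 0.0309
finger_force: 19.7
```

move_arm(
  steps=[
    [0,0,0,0],
    [0,0,0,0],
    [0,0,0,-7],
    [0,0,0,-7],
    [0,0,0,-7],
    [0,0,0,-7],
    [0,0,0,-7],
    [0,0,0,-7],
    [0,0,0,-7],
    [0,0,0,-7],
    [0,0,0,-7],
    [0,0,0,-7],
  ],
  claw=100,
)

```text
t: 19.62
position: [0.4992, -0.0476, 0.0095]
orientation: [[-0.942, 0.336, -0.0], [0.336, 0.942, -0.0], [0.0, -0.0, -1.0]]
ft_force: [-0.1, -0.0, -0.4]
opening: 0.052
finger_force: 0.0
```

move_arm(
  steps=[
    [0,0,0,-7],
    [0,0,0,-7],
    [0,0,0,-6],
    [0,0,0,0],
  ],
)

```text
t: 19.95
position: [0.4992, -0.0478, 0.0096]
orientation: [[-1.0, -0.004, -0.0], [-0.004, 1.0, 0.0], [0.0, 0.0, -1.0]]
ft_force: [0.1, 0.8, -0.1]
opening: 0.052
finger_force: 0.0
```

move_arm(
  steps=[
    [0,0,0,0],
    [0,0,0,0],
    [0,0,0,0],
    [0,0,0,0],
  ],
  claw=255,
  force=60,
)

```text
t: 20.28
position: [0.4992, -0.0477, 0.01]
orientation: [[-1.0, 0.003, 0.0], [0.003, 1.0, -0.0], [-0.0, -0.0, -1.0]]
ft_force: [-1.0, -0.7, 5.5]
opening: 0.029
finger_force: 58.9
```

move_arm(
  steps=[
    [0,0,-0.03,0],
    [0,0,-0.04,0],
    [0,0,-0.04,0],
    [0,0,-0.035,0],
    [-0.0128,0.0314,0,0],
    [-0.0128,0.0314,0,0],
    [-0.0128,0.0315,0,0],
    [-0.0128,0.0315,0,0],
    [-0.0128,0.0315,0,0],
    [-0.0128,0.0315,0,0],
    [0,0,0,0],
    [0,0,0.01,0],
  ],
)

```text
t: 21.28
position: [0.5769, 0.1443, 0.1454]
orientation: [[-1.0, -0.002, 0.002], [-0.002, 1.0, 0.002], [-0.002, 0.002, -1.0]]
ft_force: [0.8, -0.7, -0.3]
opening: 0.0294
finger_force: 59.6
```

move_arm(
  steps=[
    [0,0,0.01,0],
    [0,0,0.008,0],
    [0,0,0,0],
    [0,0,0,0],
  ],
)

```text
t: 21.62
position: [0.5753, 0.1398, 0.1257]
orientation: [[-1.0, 0.002, -0.002], [0.002, 1.0, -0.001], [0.002, -0.001, -1.0]]
ft_force: [-0.3, -0.1, 0.8]
opening: 0.0292
finger_force: 59.6
```

move_arm(
  steps=[
    [0,0,0.004,0],
    [0,0,0.003,0],
    [0,0,0.001,0],
    [0,0,0,0],
  ],
)

```text
t: 21.95
position: [0.576, 0.141, 0.1186]
orientation: [[-1.0, 0.0, -0.0], [0.0, 1.0, -0.0], [0.0, -0.0, -1.0]]
ft_force: [0.8, -0.1, -0.2]
opening: 0.0291
finger_force: 59.6
```

move_arm(
  steps=[
    [0,0,0.002,0],
    [0,0,0.002,0],
    [0,0,0.002,0],
    [0,0,0.002,0],
    [0,0,0,0],
  ],
)

```text
t: 22.37
position: [0.5758, 0.1412, 0.1102]
orientation: [[-1.0, -0.0, -0.001], [-0.0, 1.0, -0.0], [0.001, -0.0, -1.0]]
ft_force: [-1.2, -0.2, 0.3]
opening: 0.0292
finger_force: 59.6
```

move_arm(
  steps=[
    [0,0,0.003,0],
    [0,0,0.003,0],
    [0,0,0.003,0],
    [0,0,0.003,0],
    [0,0,0.004,0],
    [0,0,0.004,0],
    [0,0,0,0],
  ],
)

```text
t: 22.95
position: [0.5756, 0.1411, 0.0896]
orientation: [[-1.0, 0.0, -0.001], [0.0, 1.0, -0.0], [0.001, -0.0, -1.0]]
ft_force: [0.0, 0.6, -1.1]
opening: 0.0293
finger_force: 59.6
```

move_arm(
  steps=[
    [0,0,0.004,0],
    [0,0,0.003,0],
    [0,0,0.003,0],
    [0,0,0.002,0],
    [0,0,0,0],
  ],
)

```text
t: 23.37
position: [0.5757, 0.1411, 0.0781]
orientation: [[-1.0, 0.0, -0.001], [0.0, 1.0, -0.0], [0.001, -0.0, -1.0]]
ft_force: [-0.2, -0.9, -1.1]
opening: 0.0292
finger_force: 59.6
```

move_arm(
  steps=[
    [0,0,0.0005,0],
    [0,0,0,0],
    [0,0,0,0],
  ],
  claw=85,
)

```text
t: 23.62
position: [0.5761, 0.1413, 0.0784]
orientation: [[-1.0, 0.0, 0.0], [0.0, 1.0, 0.0], [-0.0, 0.0, -1.0]]
ft_force: [-0.3, 0.6, 0.6]
opening: 0.0571
finger_force: 0.0
```

move_arm(
  steps=[
    [0,0,-0.02,0],
    [0,0,-0.03,0],
    [0,0,-0.035,0],
    [0.0101,-0.0344,0,0],
    [0.0101,-0.0344,0,0],
    [0.0101,-0.0344,0,0],
    [0.0101,-0.0344,0,0],
    [0.0101,-0.0344,0,0],
    [0.0101,-0.0344,0,0],
    [0.0101,-0.0344,0,0],
    [0.0101,-0.0344,0,0],
    [0.0101,-0.0344,0,0],
  ],
)

```text
t: 24.62
position: [0.4845, -0.17, 0.1637]
orientation: [[-1.0, -0.0, 0.001], [-0.0, 1.0, -0.0], [-0.001, -0.0, -1.0]]
ft_force: [0.5, -0.3, -0.4]
opening: 0.0567
finger_force: 0.0
```

move_arm(
  steps=[
    [0.0101,-0.0344,0.02,0],
    [0,0,0.035,0],
    [0,0,0.035,0],
    [0,0,0.035,0],
    [0,0,0.015,0],
    [0,0,0,0],
    [0,0,0,0],
  ],
)

```text
t: 25.2
position: [0.4747, -0.2028, 0.0229]
orientation: [[-1.0, 0.0, -0.001], [0.0, 1.0, 0.0], [0.001, 0.0, -1.0]]
ft_force: [-0.1, -0.3, 0.4]
opening: 0.0569
finger_force: 0.0
```

move_arm(
  steps=[
    [0,0,0.008,0],
    [0,0,0.006,0],
    [0,0,0.0025,0],
    [0,0,0,0],
    [0,0,0,0],
  ],
)

```text
t: 25.62
position: [0.4753, -0.2028, 0.007]
orientation: [[-1.0, -0.0, 0.001], [-0.0, 1.0, -0.0], [-0.001, -0.0, -1.0]]
ft_force: [-0.2, -0.3, 0.0]
opening: 0.0565
finger_force: 0.0
```

move_arm(
  steps=[
    [0,0,0,0],
    [0,0,0,0],
    [0,0,0,0],
    [0,0,0,0],
  ],
  claw=255,
  force=20,
)

```text
t: 25.95
position: [0.4753, -0.2029, 0.0073]
orientation: [[-1.0, -0.0, 0.001], [-0.0, 1.0, -0.0], [-0.001, -0.0, -1.0]]
ft_force: [-0.9, -0.1, 6.6]
opening: 0.0381
finger_force: 19.7
```

move_arm(
  steps=[
    [0,0,0,0],
    [0,0,0,0],
    [0,0,0,7],
    [0,0,0,7],
    [0,0,0,7],
    [0,0,0,7],
    [0,0,0,7],
    [0,0,0,7],
    [0,0,0,7],
    [0,0,0,7],
    [0,0,0,7],
    [0,0,0,7],
  ],
  claw=90,
)

```text
t: 26.95
position: [0.4751, -0.2027, 0.0066]
orientation: [[-0.336, 0.942, 0.0], [0.942, 0.336, -0.0], [-0.0, 0.0, -1.0]]
ft_force: [-0.3, 0.6, 0.1]
opening: 0.0552
finger_force: 0.0
```

move_arm(
  steps=[
    [0,0,0,7],
    [0,0,0,7],
    [0,0,0.0005,6],
    [0,0,0,0],
  ],
)

```text
t: 27.28
position: [0.475, -0.2025, 0.0059]
orientation: [[0.004, 1.0, -0.001], [1.0, -0.004, -0.0], [-0.0, -0.001, -1.0]]
ft_force: [-0.5, -0.6, 1.0]
opening: 0.0552
finger_force: 0.0
```

move_arm(
  steps=[
    [0,0,0,0],
    [0,0,0,0],
    [0,0,0,0],
    [0,0,0,0],
  ],
  claw=255,
  force=60,
)

```text
t: 27.62
position: [0.4757, -0.2031, 0.0072]
orientation: [[-0.004, 1.0, 0.002], [1.0, 0.004, 0.0], [0.0, 0.002, -1.0]]
ft_force: [-1.1, 1.3, 10.7]
opening: 0.0365
finger_force: 61.7
```

move_arm(
  steps=[
    [0,0,-0.03,0],
    [0,0,-0.04,0],
    [0,0,-0.04,0],
    [0,0,-0.035,0],
    [0,0,0,0],
  ],
)

```text
t: 28.03
position: [0.4777, -0.205, 0.1571]
orientation: [[-0.002, 1.0, 0.009], [1.0, 0.003, -0.002], [-0.002, 0.009, -1.0]]
ft_force: [1.5, -1.0, -0.5]
opening: 0.0364
finger_force: 60.0
```

move_arm(
  steps=[
    [0.0344,0.0101,0,0],
    [0.0344,0.0101,0,0],
    [0.0344,0.0101,0,0],
    [0.0344,0.0101,0,0],
    [0.0344,0.0101,0,0],
    [0.0344,0.0101,0,0],
    [0.0344,0.0101,0,0],
    [0.0344,0.0101,0,0],
    [0.0344,0.0101,0,0],
    [0.0344,0.0101,0,0],
    [0,0,0.01,0],
    [0,0,0.01,0],
  ],
)

```text
t: 29.03
position: [0.5762, 0.1438, 0.1303]
orientation: [[-0.008, 1.0, 0.0], [1.0, 0.008, 0.0], [0.0, 0.0, -1.0]]
ft_force: [-0.5, -0.8, -0.4]
opening: 0.036
finger_force: 60.0
```

move_arm(
  steps=[
    [0,0,0.008,0],
    [0,0,0.006,0],
    [0,0,0.002,0],
    [0,0,0,0],
    [0,0,0,0],
  ],
)

```text
t: 29.45
position: [0.5762, 0.1402, 0.1154]
orientation: [[0.001, 1.0, 0.0], [1.0, -0.001, -0.0], [-0.0, 0.0, -1.0]]
ft_force: [-0.0, 0.8, -0.2]
opening: 0.0362
finger_force: 60.0
```

move_arm(
  steps=[
    [0,0,0.002,0],
    [0,0,0.002,0],
    [0,0,0.002,0],
    [0,0,0.001,0],
    [0,0,0,0],
  ],
)

```text
t: 29.87
position: [0.5761, 0.1412, 0.108]
orientation: [[-0.0, 1.0, 0.0], [1.0, 0.0, -0.0], [-0.0, 0.0, -1.0]]
ft_force: [-0.2, 0.2, -0.9]
opening: 0.0364
finger_force: 60.0
```

move_arm(
  steps=[
    [0,0,0.002,0],
    [0,0,0.002,0],
    [0,0,0.003,0],
    [0,0,0.003,0],
    [0,0,0.003,0],
    [0,0,0,0],
  ],
)

```text
t: 30.37
position: [0.5756, 0.1412, 0.0944]
orientation: [[-0.0, 1.0, -0.001], [1.0, 0.0, -0.0], [-0.0, -0.001, -1.0]]
ft_force: [0.3, -1.0, -0.3]
opening: 0.0362
finger_force: 60.0
```

move_arm(
  steps=[
    [0,0,0.003,0],
    [0,0,0.0015,0],
    [0,0,0,0],
    [0,0,0,0],
  ],
)

```text
t: 30.7
position: [0.576, 0.1412, 0.0906]
orientation: [[0.0, 1.0, -0.0], [1.0, -0.0, -0.0], [-0.0, -0.0, -1.0]]
ft_force: [-1.5, 0.6, -0.9]
opening: 0.0364
finger_force: 60.0
```

move_arm(
  steps=[
    [0,0,0,0],
    [0,0,0,0],
    [0,0,0,0],
  ],
  claw=85,
)

```text
t: 30.95
position: [0.5761, 0.1412, 0.0908]
orientation: [[0.0, 1.0, 0.0], [1.0, -0.0, 0.0], [0.0, 0.0, -1.0]]
ft_force: [0.7, 0.3, -0.2]
opening: 0.0568
finger_force: 0.0
```

move_arm(
  steps=[
    [0,0,-0.02,0],
    [0,0,-0.03,0],
    [0,0,-0.03,0],
    [-0.0347,0.0048,0,0],
    [-0.0347,0.0048,0,0],
    [-0.0347,0.0048,0,0],
    [-0.0347,0.0048,0,0],
    [-0.0347,0.0048,0,0],
    [-0.0347,0.0048,0,0],
    [-0.0347,0.0048,0,0],
    [-0.0347,0.0048,0,0],
    [-0.0347,0.0048,0,0],
  ],
)

```text
t: 31.95
position: [0.6193, -0.1727, 0.1708]
orientation: [[-0.0, 1.0, 0.0], [1.0, 0.0, 0.0], [0.0, 0.0, -1.0]]
ft_force: [-0.4, -0.0, -0.3]
opening: 0.0569
finger_force: 0.0
```

move_arm(
  steps=[
    [-0.0347,0.0048,0.02,0],
    [0,0,0.03,0],
    [0,0,0,0],
    [0,0,0,0],
  ],
)

```text
t: 32.28
position: [0.623, -0.2057, 0.1195]
orientation: [[0.001, 1.0, -0.003], [1.0, -0.001, 0.001], [0.001, -0.003, -1.0]]
ft_force: [0.1, 0.4, 1.1]
opening: 0.0569
finger_force: 0.0
```

```bash
python3 - <<'E'
from loc import *
s=read_state();print(s["position"],s["qpos"],s["t"])
c=camera("scene");d=camera("top");pickle.dump((c,d),open("p2.pkl","wb"))
us=lambda X:np.array(proj(c,X));ut=lambda X:np.array(proj(d,X))
P=[.576,.141,.103]
print("scene pin",us(P),"top pin",ut(P))
W=40
def crop(c,p,w,s,f):
    a,b=int(round(p[0]))-w//2,int(round(p[1]))-w//2
    im=c["pixels"][b:b+w,a:a+w,::-1];print(a,b);return cv2.resize(np.clip(im*f,0,255).astype('uint8'),None,fx=s,fy=s,interpolation=cv2.INTER_CUBIC)
cv2.imwrite("pics/p2.png",np.hstack([crop(c,us(P),28,14,1.5),crop(d,ut(P),28,14,1.5)]))
for th in range(-60,70,20):
    dr=np.array([np.cos(np.radians(th)),np.sin(np.radians(th)),0])*.01
    print(th,(us(np.add(P,dr))-us(P)).round(1),(ut(np.add(P,dr))-ut(P)).round(1))
E
```

```text
[ 0.6230153  -0.20568682  0.1194503 ] [-0.22727017  0.6787375   0.7221751   1.66460299 -0.51504435  1.00110097
  0.67060684] 32.2833
scene pin [316.76772986 192.94678242] top pin [312.14139884 213.51119206]
303 179
298 200
-60 [-0.9  2.7] [ 4.3 -2.3]
-40 [0.5 2.7] [ 3.2 -3.7]
-20 [1.9 2.4] [ 1.8 -4.5]
0 [3.  1.8] [ 0.1 -4.8]
20 [3.8 1. ] [-1.6 -4.6]
40 [4.1 0.1] [-3.1 -3.8]
60 [ 3.9 -0.9] [-4.2 -2.5]
```

View pics/p2.png

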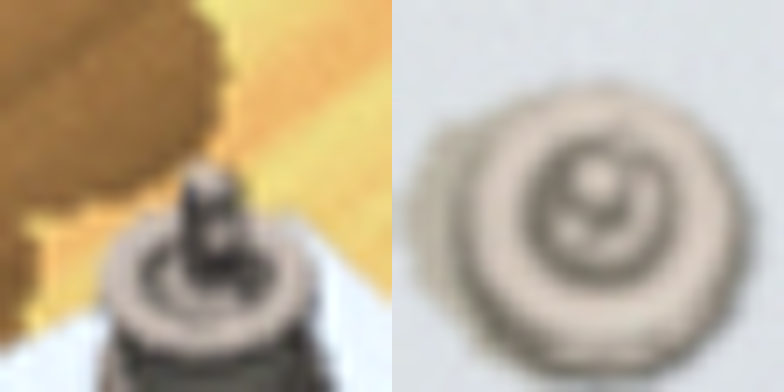

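The stack lies flat and concentric round the post. The pin's near end points towards the lower right in the scene crop, roughly −25° in the world. I measure the slot and pin angles by rectified image moments.

```bash
python3 - <<'E'
from loc import *
def rect(c,cx,cy,z,R,st):
    g=np.arange(-R,R+1e-9,st);X,Y=np.meshgrid(g,g,indexing='ij')
    uv=np.array([proj(c,(cx+x,cy+y,z)) for x,y in zip(X.ravel(),Y.ravel())],np.float32)
    gray=c["pixels"].astype(np.float32).mean(2)
    return X,Y,cv2.remap(gray,uv[:,0].reshape(X.shape),uv[:,1].reshape(X.shape),cv2.INTER_LINEAR)
for nm,c,ctr in(("T",T,(.6242,-.2079)),("S",S,(.628,-.2093))):
    X,Y,I=rect(c,*ctr,.02,.0145,.0005)
    m=np.hypot(X,Y)<.0145; w=np.where(m,np.clip(np.percentile(I[m],70)-I-25,0,None),0)
    w/=w.sum();x=(w*X).sum();y=(w*Y).sum()
    C=np.cov(np.array([X.ravel()-x,Y.ravel()-y]),aweights=w.ravel());e,v=np.linalg.eigh(C)
    print(nm,"slot centre",ctr[0]+x,ctr[1]+y,"angle",np.degrees(np.arctan2(v[1,1],v[0,1]))%180,"sd",np.sqrt(e)*1e3)
c,d=pickle.load(open("p2.pkl","rb"))
for nm,q,ctr in(("top",d,(.5762,.1413)),("scene",c,(.581,.1385))):
    print(nm,"rows: x +12..-12 down, y +12..-12 right")
    X,Y,I=rect(q,*ctr,.104,.012,.002)
    print(I[::-1,::-1].astype(int))
E
```

```text
T slot centre 0.6255593600169688 -0.21372705830196573 angle 63.47902133148716 sd [2.25690882 3.99826621]
S slot centre 0.625737186638057 -0.20984012665073987 angle 87.47595484990177 sd [3.05189402 6.06308431]
top rows: x +12..-12 down, y +12..-12 right
[[125 125 126 130 133 134 134 131 128 131 132 133 132]
 [124 129 131 130 129 126 124 121 121 126 131 133 130]
 [129 132 130 120 111 105 103 106 113 118 123 130 131]
 [133 132 121 101  90  93  99 102 106 106 108 118 127]
 [133 124 104  84  83 106 119 115 103 102 102 105 120]
 [130 112  89  78  85 113 128 123 105 109 112 100 114]
 [127 103  81  79  83 102 115 111  97 112 118 101 109]
 [123  97  78  84  87  91  94  89  87 110 116  98 106]
 [123  95  77  90 105 100  87  82  90 110 110  94 107]
 [124  98  75  91 113 111  97 100 108 111 100  90 108]
 [128 110  84  85  97 101 103 112 114 103  89  93 115]
 [132 122 101  84  82  87  95  98  95  87  87 106 124]
 [132 129 119 101  85  79  80  82  82  87 102 120 131]]
scene rows: x +12..-12 down, y +12..-12 right
[[128 133 134 133 126 117  97  70  49  44  40  51  62]
 [128 129 129 128 126 114  91  65  48  38  39  40  53]
 [126 127 127 126 124 105  80  68  55  45  40  41  51]
 [128 127 127 125 107  90  83  74  76  58  43  47  58]
 [130 128 126 107  90  79  82  86  74  55  49  53  75]
 [130 126 107  88  72  66  74  75  60  52  49  67  77]
 [126 106  90  69  60  62  58  55  54  53  69  76  72]
 [113  97  81  74  65  60  53  49  58  86  94  88  89]
 [108  92  94  97  81  65  53  60  94 109 116 110 113]
 [103 104 110 107  94  68  63  95 114 121 122 125 122]
 [112 115 120 113  90  81  99 112 121 122 122 124 125]
 [115 112 113 110  95 101 105 114 120 119 120 123 123]
 [ 99  97  96  95  94  92  95 101 108 108 111 120 121]]
```

move_arm(
  steps=[
    [-0.002,0,0.03,0],
    [0,0,0.03,0],
    [0,0,0.025,0],
    [0,0,0.014,0],
    [0,0,0.008,0],
    [0,0,0,0],
  ],
)

```text
t: 32.88
position: [0.6242, -0.207, 0.0133]
orientation: [[-0.001, 1.0, -0.001], [1.0, 0.001, 0.0], [0.0, -0.001, -1.0]]
ft_force: [-0.0, 0.3, -0.3]
opening: 0.057
finger_force: 0.0
```

move_arm(
  steps=[
    [0,0,0,0],
    [0,0,0,0],
    [0,0,0,0],
    [0,0,0,0],
  ],
  claw=255,
  force=20,
)

```text
t: 33.22
position: [0.6252, -0.2081, 0.0155]
orientation: [[-0.0, 1.0, 0.003], [1.0, 0.0, -0.0], [-0.0, 0.003, -1.0]]
ft_force: [-0.7, 1.9, 6.8]
opening: 0.0394
finger_force: 20.5
```

move_arm(
  steps=[
    [0,0,0,0],
    [0,0,0,0],
    [0,0,0,7],
    [0,0,0,7],
    [0,0,0,7],
    [0,0,0,7],
    [0,0,0,7],
    [0,0,0,7],
    [0,0,0,7],
    [0,0,0,7],
    [0,0,0,7],
    [0,0,0,7],
  ],
  claw=90,
)

```text
t: 34.22
position: [0.6241, -0.2077, 0.0138]
orientation: [[0.942, 0.336, 0.0], [0.336, -0.942, 0.0], [0.0, -0.0, -1.0]]
ft_force: [-0.1, -0.0, 0.4]
opening: 0.0556
finger_force: 0.0
```

move_arm(
  steps=[
    [0,0,0,7],
    [0,0,0,7],
    [0,0,0,6],
    [0,0,0,0],
  ],
)

```text
t: 34.55
position: [0.624, -0.2075, 0.0134]
orientation: [[1.0, -0.004, -0.001], [-0.004, -1.0, -0.0], [-0.001, 0.0, -1.0]]
ft_force: [-0.1, -0.2, 0.5]
opening: 0.0553
finger_force: 0.0
```

move_arm(
  steps=[
    [0,0,0,0],
    [0,0,0,0],
    [0,0,0,0],
    [0,0,0,0],
  ],
  claw=255,
  force=60,
)

```text
t: 34.88
position: [0.6242, -0.2079, 0.014]
orientation: [[1.0, 0.002, 0.001], [0.002, -1.0, 0.0], [0.001, -0.0, -1.0]]
ft_force: [0.2, 0.2, 1.3]
opening: 0.0371
finger_force: 60.4
```

move_arm(
  steps=[
    [0,0,-0.03,0],
    [0,0,-0.04,0],
    [0,0,-0.04,0],
    [0,0,-0.03,0],
    [-0.0048,-0.0349,0,0],
    [-0.0048,-0.0349,0,0],
    [-0.0048,-0.0349,0,0],
    [-0.0048,-0.0349,0,0],
    [-0.0048,-0.0349,0,0],
    [-0.0048,-0.0349,0,0],
    [-0.0048,-0.0349,0,0],
    [-0.0048,-0.0349,0,0],
  ],
)

```text
t: 35.88
position: [0.5849, 0.0732, 0.1535]
orientation: [[1.0, 0.001, -0.0], [0.001, -1.0, 0.001], [-0.0, -0.001, -1.0]]
ft_force: [-0.0, 0.6, -0.4]
opening: 0.037
finger_force: 60.6
```

move_arm(
  steps=[
    [-0.0048,-0.0349,0,0],
    [-0.0048,-0.0349,0,0],
    [0,0,0,-6.6],
    [0,0,0,-6.6],
    [0,0,0,-6.6],
    [0,0,0,-6.6],
    [0,0,0,-6.6],
    [0,0,0,-6.6],
    [0,0,0,-6.6],
    [0,0,0,-6.6],
    [0,0,0,-6.6],
    [0,0,0,-6.6],
  ],
)

```text
t: 36.88
position: [0.5758, 0.1411, 0.1536]
orientation: [[0.4, 0.916, -0.0], [0.916, -0.4, 0.0], [0.0, -0.0, -1.0]]
ft_force: [1.2, 0.0, -1.1]
opening: 0.037
finger_force: 60.6
```

move_arm(
  steps=[
    [0,0,0.006,0],
    [0,0,0.006,0],
    [0,0,0.004,0],
    [0,0,0,0],
    [0,0,0,0],
  ],
)

```text
t: 37.3
position: [0.5757, 0.1411, 0.137]
orientation: [[0.408, 0.913, -0.001], [0.913, -0.408, -0.001], [-0.001, -0.001, -1.0]]
ft_force: [-0.9, -1.2, -1.4]
opening: 0.0371
finger_force: 60.6
```

move_arm(
  steps=[
    [0,0,0.006,0],
    [0,0,0.006,0],
    [0,0,0.006,0],
    [0,0,0.004,0],
    [0,0,0.002,0],
    [0,0,0.002,0],
    [0,0,0.002,0],
    [0,0,0,0],
  ],
)

```text
t: 37.97
position: [0.5759, 0.1412, 0.1094]
orientation: [[0.407, 0.914, -0.0], [0.914, -0.407, -0.0], [-0.0, -0.0, -1.0]]
ft_force: [-0.6, 0.2, -0.3]
opening: 0.0369
finger_force: 60.6
```

move_arm(
  steps=[
    [0,0,0.001,0],
    [0,0,0.001,0],
    [0,0,0.001,0],
    [0,0,0,0],
  ],
)

```text
t: 38.3
position: [0.576, 0.1412, 0.1066]
orientation: [[0.407, 0.914, -0.0], [0.914, -0.407, 0.0], [0.0, -0.0, -1.0]]
ft_force: [0.2, 0.7, -1.6]
opening: 0.0373
finger_force: 60.6
```

move_arm(
  steps=[
    [0,0,0.001,0],
    [0,0,0.001,0],
    [0,0,0,0],
  ],
)

```text
t: 38.55
position: [0.5759, 0.1412, 0.1045]
orientation: [[0.407, 0.914, -0.0], [0.914, -0.407, -0.0], [-0.0, -0.0, -1.0]]
ft_force: [0.7, 0.4, -1.4]
opening: 0.0372
finger_force: 60.6
```

move_arm(
  steps=[
    [0,0,0.001,0],
    [0,0,0.001,0],
    [0,0,0,0],
  ],
)

```text
t: 38.8
position: [0.5759, 0.1412, 0.1025]
orientation: [[0.407, 0.914, -0.0], [0.914, -0.407, -0.0], [-0.0, -0.0, -1.0]]
ft_force: [-0.9, -0.7, -1.6]
opening: 0.0371
finger_force: 60.6
```

move_arm(
  steps=[
    [0,0,0.001,0],
    [0,0,0.001,0],
    [0,0,0,0],
  ],
)

```text
t: 39.05
position: [0.5761, 0.1412, 0.1008]
orientation: [[0.407, 0.914, 0.0], [0.914, -0.407, 0.0], [0.0, 0.0, -1.0]]
ft_force: [-1.0, -0.8, 2.5]
opening: 0.0372
finger_force: 60.9
```

move_arm(
  steps=[
    [0,0,0.002,0],
    [0,0,0.002,0],
    [0,0,0.002,0],
    [0,0,0.002,0],
    [0,0,0.001,0],
    [0,0,0,0],
    [0,0,0,0],
  ],
)

```text
t: 39.63
position: [0.5762, 0.1412, 0.0919]
orientation: [[0.407, 0.914, 0.0], [0.914, -0.407, 0.0], [0.0, 0.0, -1.0]]
ft_force: [-1.7, 0.8, 6.6]
opening: 0.037
finger_force: 61.4
```

move_arm(
  steps=[
    [0,0,0.001,0],
    [0,0,0.0005,0],
    [0,0,0,0],
  ],
)

```text
t: 39.88
position: [0.5762, 0.1412, 0.0904]
orientation: [[0.407, 0.914, 0.0], [0.914, -0.407, 0.0], [0.001, 0.0, -1.0]]
ft_force: [-2.1, 0.0, 6.8]
opening: 0.0375
finger_force: 61.5
```

move_arm(
  steps=[
    [0,0,0,5],
    [0,0,0,5],
    [0,0,0,5],
    [0,0,0,0],
  ],
)

```text
t: 40.22
position: [0.5769, 0.1411, 0.0906]
orientation: [[0.634, 0.774, 0.002], [0.774, -0.634, -0.0], [0.001, 0.001, -1.0]]
ft_force: [0.1, 1.6, 7.8]
opening: 0.0371
finger_force: 61.5
```

```bash
python3 - <<'E'
from h import *
s=read_state();print(s["torque"],s["ft_force"],s["qpos"][6],s["position"])
E
```

```text
[ 0.1078114   0.05196047 -0.11295146] [0.05096205 1.6246979  7.79149431] -0.3667247693573411 [0.57690827 0.14114051 0.09062574]
```

move_arm(
  steps=[
    [0,0,0,5],
    [0,0,0,5],
    [0,0,0,5],
    [0,0,0,0],
  ],
)

```text
t: 40.55
position: [0.577, 0.1411, 0.0906]
orientation: [[0.812, 0.583, 0.002], [0.583, -0.812, -0.0], [0.001, 0.001, -1.0]]
ft_force: [-0.5, -0.1, 7.8]
opening: 0.0371
finger_force: 61.5
```

```bash
python3 - <<'E'
from h import *
s=read_state();print(s["torque"],s["ft_force"],s["position"])
E
```

```text
[ 0.19021611  0.03851826 -0.01983283] [-0.49291108 -0.06571785  7.75291831] [0.5769995  0.14111565 0.09061646]
```

move_arm(
  steps=[
    [0,0,0,6],
    [0,0,0,6],
    [0,0,0,6],
    [0,0,0,6],
    [0,0,0,6],
    [0,0,0,6],
    [0,0,0,6],
    [0,0,0,6],
    [0,0,0,6],
    [0,0,0,6],
    [0,0,0,0],
  ],
)

```text
t: 41.47
position: [0.577, 0.141, 0.0906]
orientation: [[0.911, -0.413, 0.002], [-0.413, -0.911, -0.001], [0.002, -0.0, -1.0]]
ft_force: [0.1, 0.9, 7.9]
opening: 0.0374
finger_force: 61.5
```

```bash
python3 - <<'E'
from h import *
s=read_state();print(s["torque"],s["ft_force"],s["position"])
E
```

```text
[ 0.12733234 -0.03068156 -0.05094749] [0.0661642  0.87487608 7.85480234] [0.57700044 0.14100178 0.09058811]
```

move_arm(
  steps=[
    [0,0,-0.001,0],
    [0,0,-0.001,0],
    [0,0,-0.001,0],
    [0,0,-0.001,0],
    [0,0,0,0],
  ],
)

```text
t: 41.88
position: [0.5769, 0.1411, 0.0943]
orientation: [[0.914, -0.407, 0.002], [-0.407, -0.914, -0.0], [0.002, -0.0, -1.0]]
ft_force: [3.1, -0.1, 1.6]
opening: 0.0373
finger_force: 60.9
```

move_arm(
  steps=[
    [0,0,-0.0005,0],
    [0,0,0,0],
    [0,0,0,0],
  ],
)

```text
t: 42.13
position: [0.5768, 0.1411, 0.0945]
orientation: [[0.914, -0.407, 0.002], [-0.407, -0.914, -0.001], [0.002, 0.0, -1.0]]
ft_force: [5.1, -1.1, -2.7]
opening: 0.0374
finger_force: 60.7
```

move_arm(
  steps=[
    [0,0,0,0],
    [0,0,0,0],
    [0,0,0,0],
    [0,0,0,0],
    [0,0,-0.01,0],
    [0,0,-0.03,0],
    [0,0,-0.04,0],
    [-0.02,0.03,-0.02,0],
    [-0.02,0.03,0,0],
    [-0.02,0.03,0,0],
    [-0.02,0.03,0,0],
    [-0.02,0.03,0,0],
  ],
  claw=70,
)

```text
t: 43.13
position: [0.4222, 0.0436, 0.1943]
orientation: [[0.914, -0.406, -0.001], [-0.406, -0.914, -0.002], [-0.0, 0.002, -1.0]]
ft_force: [-2.2, -0.9, 1.9]
opening: 0.0621
finger_force: 0.0
```

move_arm(
  steps=[
    [-0.02,0.03,0,0],
    [-0.02,0.03,0,0],
    [0,0,0,0],
    [0,0,0,0],
  ],
)

```text
t: 43.47
position: [0.3826, 0.0253, 0.1962]
orientation: [[0.911, -0.412, -0.026], [-0.412, -0.911, 0.01], [-0.028, 0.002, -1.0]]
ft_force: [-0.9, 1.3, 0.1]
opening: 0.0621
finger_force: 0.0
```

```bash
python3 - <<'E'
from loc import *
from scipy.ndimage import uniform_filter
c=camera("scene");d=camera("top");print(read_state()["position"],read_state()["t"])
# metric height check: cap top locked at z=.100 -> grey profile down the scene column through the cap axis
g=c["pixels"].astype(float).mean(2)
x0=proj(c,(.579,.1395,.1));print("cap top centre px",x0)
for nm,z in(("tip",.112),("captop .100",.1),("captop .108",.108),("rim .080",.08),("seat .047",.047)):print(nm,np.round(proj(c,(.58,.139,z)),1))
print(g[178:222,306:330:2].astype(int))
E
```

```text
[0.38371034 0.02514225 0.19601366] 43.5667
cap top centre px (np.float64(317.2812737205952), np.float64(194.69823365549746))
tip [317.3 191.4]
captop .100 [317.4 195. ]
captop .108 [317.4 192.6]
rim .080 [317.7 200.9]
seat .047 [318.  210.2]
[[125 125 121 118 116 122 120 122 120 117 117 115]
 [124 122 118 115 120 123 121 122 118 119 115 111]
 [123 120 116 121 123 121 121 119 118 115 113 110]
 [120 115 120 125 122 121 121 118 117 114 111 110]
 [117 116 122 123 123 121 119 117 114 112 108 110]
 [114 119 124 123 124 120 117 115 113 109 111 109]
 [118 122 123 122 120 117 117 114 112 110 109 113]
 [121 123 122 121 119 118 114 111 110 109 112 117]
 [123 121 121 119 117 117 113 110 110 111 114 120]
 [123 123 120 118 116 114 111 109 109 112 120 121]
 [122 121 116 118 115 112 109 109 111 115 120 121]
 [121 119 118 118 112 114 117 112 114 121 121 120]
 [119 118 116 116 123 125 122 131 126 121 119 117]
 [119 118 115 126 143 109 111 132 143 125 118 117]
 [118 116 115 140 150  70  91  90 148 138 119 116]
 [116 115 122 148 146  48  55  55 123 149 116 116]
 [115 112 123 137 123  39  54  40  93 150 
[... 686 characters left out ...]
 51  44  47  48  52  49  40  67 146]
 [152 153  73  73  43  49  51  50  40  37  33 123]
 [153 153  57  83  69  42  42  44  36  37  28  92]
 [153 152  36  61  89  63  64  47  42  30  26  91]
 [154 153  35  39  56  78  78  47  33  25  24  88]
 [154 155  46  40  39  39  35  36  32  19  23  92]
 [152 154  64  30  39  38  36  28  26  23  31  89]
 [153 152  95  21  34  38  37  31  22  23  53  92]
 [154 154 138  25  27  32  32  31  22  22  72  89]
 [155 153 150  51  21  13  14  11  20  52  78 100]
 [154 154 153 110  48  32  28  29  48  73 115 130]
 [153 153 153 150 101  60  53  59  73  91 152 156]
 [154 153 153 151 141 109  74  87 111 131 153 154]
 [154 153 153 153 153 151 113 126 154 152 154 153]]
```

The scene image puts the cap's top face at row 195, which matches the locked height (195.0) and not the unlocked one (192.6). The pull test also showed the pin holding, so I hand in.

```bash
python3 -c "
from bench import sign_off
print(sign_off())"
```

```text
the job is handed in; nothing more can be done
None
```

The bearing, spacer and washer are stacked on the post in that order. The bayonet cap is locked under the pin, judging by its height in the scene image and a light pull test. The job is handed in, at about 44 s of robot time.

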